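# Step the setting block on three notches

## Robot

A 7-joint arm with a two-finger parallel gripper is mounted at the origin on the work surface. World frame = base frame: x ahead of the robot, y to its left, z up, the work surface at z = 0. Lengths are in m, angles in rad, forces in N, time in s.
With the tool pointing down it reaches from about 0.35 to 0.9 m from the base axis. Payload 7.2 kg.
Tool frame: the origin (TCP) lies midway between the tips of the shut fingers; the grasp point (between the pads) lies 19 mm behind it; z points along the fingers, y is the line along which they close (so a half turn about z gives the same grasp; the last joint's range is limited). The gripper opens to 85 mm and grips with 20 to 120 N. Pads are 22 mm wide; open, the fingers measure 114 mm over their backs; the gripper's body (76 mm by 85 mm) begins 54 mm behind the grasp point. The pads swing forward as they close: fully open they stand 13 mm farther back than shut.
Start: joints at [1.23, 0.411, -0.013, 1.596, 0.006, 1.134, -0.082], TCP at [0.168, -0.602, 0.231] pointing down, gripper open.
Joint ranges: [-2.95, 2.95], [-0.29, 1.99], [-1.47, 1.44], [0.14, 2.54], [-1.03, 4.17], [0.13, 1.85], [-2.86, 2.86]. Speed limits (rad/s): [2.39, 2.39, 3.01, 3.01, 3.14, 3.14, 3.14].

## Interface

Orientations are given as a unit quaternion [w, x, y, z].
In Python, from plant import sense, get_image, hand_in gives the robot as it stands.
- The arm moves only by the tool jog_arm, never from a script. Its argument "targets" is a list of rows, each a list of 3 entries, a list of its own where there are three numbers: the shift along the world's x, y, z in mm, then the turn, a rotation vector about the world's x, y, z in degrees, then the finger opening in mm, from 0 to 85.4. In form: [[[x, y, z], [ax, ay, az], gripper], ...]. A call has 1 to 20 rows; each row is the pose to reach, as a shift and turn from the pose commanded when the call began; what a row does not reach only later rows make up. A row lasts 1/8 s, in which the tool goes at most 62.5 mm and 10.7 degrees, less where a joint would pass 70% of its speed; a pose out of reach is approached as far as the arm can. A call with a gripper value outside its range is refused whole. The fingers move at their own pace and stop on an object; "newtons" is the grip in N (left out, the last holds). Time passes only in rows, so rows that repeat a pose let the fingers close. It gives the time, the measured TCP pose, the force, the opening and the grip force at its end, in the units of the state.
- sense(): the state, without advancing time (a new reading comes with each control period).
- get_image(name): name is "scene" or "top" or "wrist"; returns a dict with "frame" (400x640x3 uint8, red, green, blue), "z_map" (400x640 float32, m along the optical axis (not along the pixel's ray), 0 where there is no reading), "camera_matrix" (3x3 intrinsics, pixels), "R" (3x3) and "t" (3): a world point X has camera coordinates R X + t; the wrist camera has in their place "T_tool_cam" (4x4, takes a point from camera to tool coordinates, whose origin is the TCP and whose axes are the flange's). Camera axes: x right, y down, z forward; pixel columns grow to the right and rows downward; lengths in m; the calibration is good to about 2 mm. A picture is of the moment at which its call begins: read the wrist's pose just before it.
- hand_in(): hands the job in; it is judged then, once.
The state is a dict: "time_s": time; "joint_positions": joint angles; "joint_vel": joint speeds; "joint_torque": joint torques, N m; "position": TCP position; "orientation": TCP orientation; "ft_force": force on the tool from outside, world axes, zero at the start; "ft_torque": the same for the moment, N m; "finger_gap": opening from 0.0 (shut) to 1.0 (fully open); "grip_force": force on a finger pad.
Only numpy, scipy, OpenCV 4.12 (cv2) and the standard library are available. Lean on these libraries where they do the work, as an engineer would, in place of code of your own. Each camera call takes 0.05 s, during which the arm holds its last target. There are 200 camera calls.

## Task

Two small ratchet feeds stand on the insect desk: one carries the cork-faced setting block, the other the stepped boxwood pinning stage. Advance the cork-faced block by exactly three notches by pressing its feed's lever down to the stop three times, letting the lever spring right back up after each stroke. Work only that lever: do not push the block by hand, and leave the boxwood stage where it stands.

Things in the scene. Friction and masses are not known exactly. Their poses are not given: they have to be found in the camera images.
- cork_pad (a point): Top centre of the flat steel finger pad (30 long x 36 mm wide) on the cork feed's lever, which sticks out of the feed's near end. 69 mm above the desk at rest, 35 mm when pressed to the stop, under 2 mm shift sideways; slopes 0.2 rad, then -0.2. Free for 25 mm around. x axis: level (at rest), from pad towards the block; z up. Block begins 95 mm from it, top 84 mm up. Press from above.
- cork_lever (a joint): Cork feed's lever, rad: 0 up at rest, 0.42 down at its rigid stop; pivot 80 mm from the pad. Its spring needs 2.5 N at the pad to start, up to about 9 N at the bottom, and returns it in half a second. A stroke to within 4 mm of the bottom, then fully back up, advances the block one 15 mm notch; it cannot be stepped back.
- cork_block: The cork-faced setting block, 84 x 66 x 26 mm, two cork strips with a groove between them on a boxwood base, a blued-steel clip at its far end, riding on its feed's brass carriage. Origin: centre of its underside, 49 mm above the desk; x: along the feed away from the lever, the way it advances. The feed, 175 x 76 mm, is fixed to the desk.
- wood_block: The carved boxwood pinning stage, 84 x 66 mm, three steps of 12 mm rising to the far end, with small holes and the same clip, on the other, identical feed. Origin: centre of its underside, 49 mm above the desk; x: along its feed away from its lever. To be left alone.

How it is judged:
By the outcome, as a careful person would: the job done as asked, in the order asked, and still so for the second after the job is handed in, with the robot touching nothing.
It also fails if it takes over 35 s, if anything falls off the work surface, if the arm or the gripper's body presses on something with over 40 N, if the wrist force passes 120 N, or if a joint passes its speed limit or range.

## Working session

There is one attempt and no reset: what is moved stays moved. The work goes in short steps, Python scripts to look and compute and a tool call to move; the robot and the scene stay as the last step left them, time stands still between calls to the robot, and variables do not carry over. Pictures are saved under pics/ and viewed, at most 10 in all, crops included, and the job is handed in when it is done.

Besides the shell and the picture viewer there is one more tool, called after ">>>" in YAML: its name, and indented under it one key for each argument. jog_arm: Moves the arm, as the interface text tells. Its arguments: {"type":"object","properties":{"targets":{"type":"array","items":{"type":"array"}},"newtons":{"type":"number"}},"required":["targets"]}

```bash
mkdir -p pics; cat > h.py <<'E'
import numpy as np, cv2
from plant import sense, get_image, hand_in
def snap(n,f):
    d=get_image(n); cv2.imwrite(f'pics/{f}.png',d['frame'][...,::-1]); np.savez(f'pics/{f}.npz',**d); return d
def world(f,u,v,z=None):
    d=np.load(f'pics/{f}.npz'); K=d['camera_matrix'];r=np.linalg.inv(K)@[u,v,1.]
    R,t=d['R'],d['t']
    if z is None: return R.T@(r*d['z_map'][int(v),int(u)]-t)
    c=-R.T@t; w=R.T@r; return c+w*(z-c[2])/w[2]
E
python3 - <<'E'
from h import *
snap('top','top1');snap('scene','sc1');s=sense();print(s['time_s'],s['position'],s['orientation'],s['ft_force'])
E
```

```text
0.1 [ 0.16823975 -0.60146495  0.23052507] [-7.11170912e-04  9.90709480e-01  1.35993378e-01 -1.46369436e-04] [0.02075382 0.22322046 0.51108645]
```

View pics/top1.png

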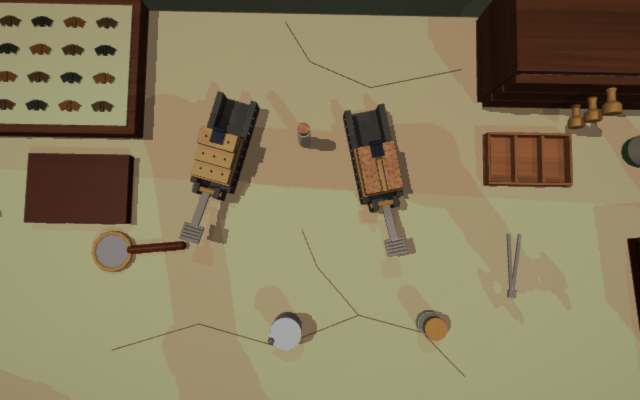

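View pics/sc1.png

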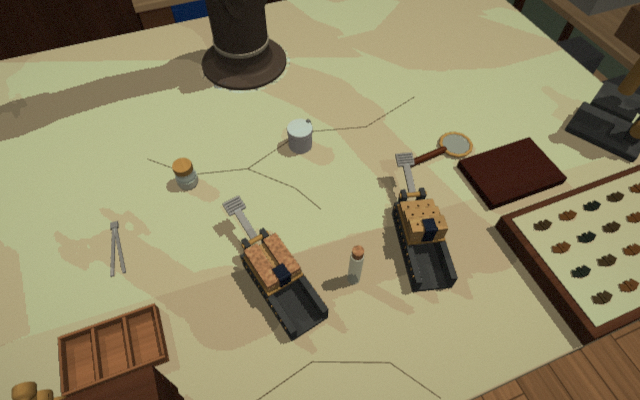

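The cork feed is the right one in the top view, with its pad near (396,246) and its block near (378,170). In the scene view the pad is near (234,206). Next I'll enlarge the pad and measure it.

```bash
python3 - <<'E'
from h import *
im=cv2.imread('pics/top1.png')[140:270,330:430]
a=cv2.resize(im,None,fx=4.5,fy=4.5,interpolation=cv2.INTER_CUBIC)
cv2.imwrite('pics/crop1.png',a)
for p in [(396,246),(395,250),(391,225),(378,170),(220,160),(191,232)]: print(p,world('top1',*p).round(4))
print('sc',world('sc1',234,206).round(4))
d=np.load('pics/top1.npz');z=d['z_map'];
P=[]
for v in range(225,265):
  for u in range(375,420):
    w=world('top1',u,v)
    if .055<w[2]<.085:P.append([u,v,*w])
P=np.array(P);print(len(P),P.mean(0).round(4),P.min(0).round(4),P.max(0).round(4))
E
```

```text
(396, 246) [ 0.493  -0.1569  0.0704]
(395, 250) [ 0.486  -0.1553  0.0701]
(391, 225) [ 0.5294 -0.1502  0.0599]
(378, 170) [ 0.627  -0.1264  0.0615]
(220, 160) [0.6386 0.1532 0.0714]
(191, 232) [0.5118 0.1994 0.0709]
sc [ 0.4946 -0.1578  0.0695]
470 [ 3.945426e+02  2.425936e+02  4.988000e-01 -1.550000e-01  6.720000e-02] [ 3.840e+02  2.250e+02  4.754e-01 -1.764e-01  5.580e-02] [ 4.070e+02  2.560e+02  5.294e-01 -1.368e-01  7.420e-02]
```

View pics/crop1.png

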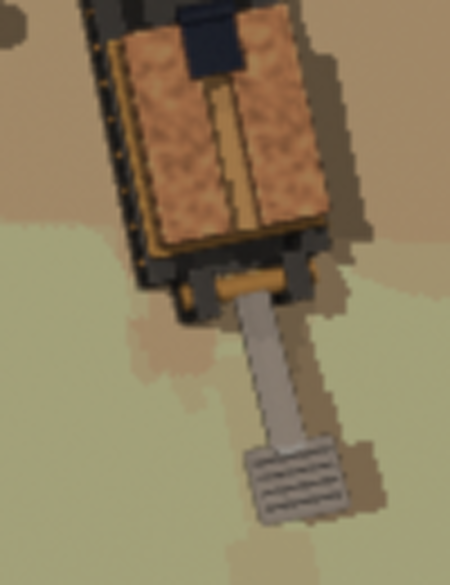

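The pad centre is at about (0.492, -0.1565, 0.069), which matches its stated height. The feed axis is at about 13°, and the tool x axis at about 15.6°, so no turn is needed. I'll shut the fingers and move above the pad.

>>> jog_arm:
  targets:
    - [[50,70,-20],[0,0,0],0]
    - [[100,138,-40],[0,0,0],0]
    - [[140,192,-60],[0,0,0],0]
    - [[180,247,-80],[0,0,0],0]
    - [[220,302,-80],[0,0,0],0]
    - [[260,357,-80],[0,0,0],0]
    - [[295,405,-80],[0,0,0],0]
    - [[324,445,-80],[0,0,0],0]
    - [[324,445,-110],[0,0,0],0]
    - [[324,445,-125],[0,0,0],0]
    - [[324,445,-125],[0,0,0],0]
    - [[324,445,-125],[0,0,0],0]
  newtons: 20

```text
time_s: 1.6
position: [0.4917, -0.1586, 0.1066]
orientation: [0.0, 0.991, 0.135, -0.0]
ft_force: [0.4, -1.0, 0.8]
finger_gap: -0.0
grip_force: 0.0
```

```bash
python3 - <<'E'
from h import *
s=sense();print(s['time_s'],s['position'],s['orientation'],s['ft_force'],s['finger_gap'])
d=snap('scene','sc2')
im=d['frame'][120:320,150:350,::-1]
cv2.imwrite('pics/crop2.png',cv2.resize(im,None,fx=3,fy=3,interpolation=cv2.INTER_CUBIC))
E
```

```text
1.6 [ 0.49170559 -0.15857658  0.10664124] [ 3.37969206e-04  9.90870335e-01  1.34817694e-01 -2.32917917e-04] [ 0.40002106 -0.98645761  0.80826031] -0.00043575024900312443
```

View pics/crop2.png

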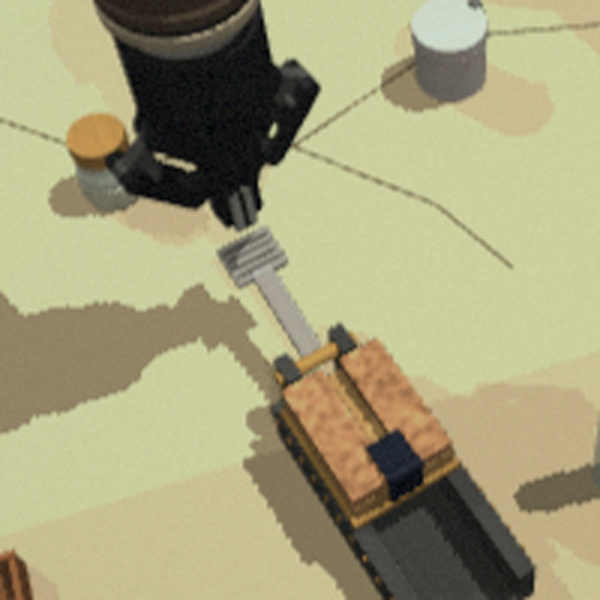

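The shut fingers are right above the pad (crop about (250,245)) and clear of everything. I'll start stroke 1 gently.

>>> jog_arm:
  targets:
    - [[0,2,-20],[0,0,0],0]
    - [[0,2,-34],[0,0,0],0]
    - [[0,2,-42],[0,0,0],0]
    - [[0,2,-50],[0,0,0],0]
    - [[0,2,-58],[0,0,0],0]
    - [[0,2,-64],[0,0,0],0]
    - [[0,2,-67],[0,0,0],0]
    - [[0,2,-67],[0,0,0],0]

```text
time_s: 2.65
position: [0.4927, -0.1552, 0.0395]
orientation: [0.0, 0.991, 0.136, 0.0]
ft_force: [-0.0, -0.6, 4.5]
finger_gap: 0.002
grip_force: 2.5
```

>>> jog_arm:
  targets:
    - [[0,0,-2],[0,0,0],0]
    - [[0,0,-4],[0,0,0],0]
    - [[0,0,-5],[0,0,0],0]
    - [[0,0,-5],[0,0,0],0]

```text
time_s: 3.15
position: [0.4941, -0.1564, 0.0369]
orientation: [0.001, 0.991, 0.135, 0.002]
ft_force: [-5.2, 0.0, 27.3]
finger_gap: 0.002
grip_force: 14.5
```

The force jumped to 27 N at z = 36.9 mm, so this is the rigid stop. Release and check.

>>> jog_arm:
  targets:
    - [[0,0,15],[0,0,0],0]
    - [[0,0,35],[0,0,0],0]
    - [[0,0,55],[0,0,0],0]
    - [[0,0,60],[0,0,0],0]
    - [[0,0,60],[0,0,0],0]
    - [[0,0,60],[0,0,0],0]
    - [[0,0,60],[0,0,0],0]
    - [[0,0,60],[0,0,0],0]

```text
time_s: 4.15
position: [0.4922, -0.1548, 0.0939]
orientation: [-0.0, 0.991, 0.136, -0.0]
ft_force: [-0.2, -0.0, -0.1]
finger_gap: 0.003
grip_force: 0.0
```

```bash
python3 - <<'E'
from h import *
s=sense();print(s['time_s'],s['position'],s['ft_force'])
d=snap('scene','sc3')
im=d['frame'][120:320,150:350,::-1]
cv2.imwrite('pics/crop3.png',cv2.resize(im,None,fx=3,fy=3,interpolation=cv2.INTER_CUBIC))
E
```

```text
4.15 [ 0.49215838 -0.15481173  0.09385787] [-0.22316315 -0.04416594 -0.08837809]
```

View pics/crop3.png

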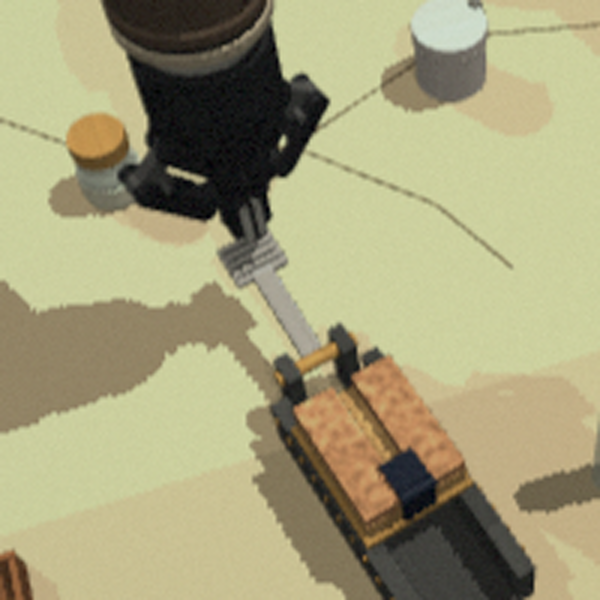

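The block moved one notch (clip from crop (397,465) to (408,485)), and the lever is fully back up. Stroke 2 uses the same profile with release.

>>> jog_arm:
  targets:
    - [[0,0,-20],[0,0,0],0]
    - [[0,0,-30],[0,0,0],0]
    - [[0,0,-38],[0,0,0],0]
    - [[0,0,-46],[0,0,0],0]
    - [[0,0,-52],[0,0,0],0]
    - [[0,0,-56],[0,0,0],0]
    - [[0,0,-58],[0,0,0],0]
    - [[0,0,-60],[0,0,0],0]
    - [[0,0,-60],[0,0,0],0]
    - [[0,0,-60],[0,0,0],0]

```text
time_s: 5.45
position: [0.493, -0.1549, 0.0366]
orientation: [0.001, 0.991, 0.136, 0.001]
ft_force: [-7.8, 1.6, 27.4]
finger_gap: 0.002
grip_force: 14.5
```

>>> jog_arm:
  targets:
    - [[0,0,15],[0,0,0],0]
    - [[0,0,35],[0,0,0],0]
    - [[0,0,55],[0,0,0],0]
    - [[0,0,60],[0,0,0],0]
    - [[0,0,60],[0,0,0],0]
    - [[0,0,60],[0,0,0],0]
    - [[0,0,60],[0,0,0],0]
    - [[0,0,60],[0,0,0],0]

```text
time_s: 6.45
position: [0.4922, -0.1548, 0.0939]
orientation: [-0.0, 0.991, 0.136, -0.0]
ft_force: [-0.6, 0.2, 0.3]
finger_gap: -0.005
grip_force: 0.0
```

```bash
python3 - <<'E'
from h import *
s=sense();print(s['time_s'],s['position'],s['ft_force'])
d=snap('scene','sc4')
im=d['frame'][120:320,150:350,::-1]
cv2.imwrite('pics/crop4.png',cv2.resize(im,None,fx=3,fy=3,interpolation=cv2.INTER_CUBIC))
E
```

```text
6.45 [ 0.49217005 -0.15481289  0.09386197] [-0.59562711  0.19715861  0.25755104]
```

View pics/crop4.png

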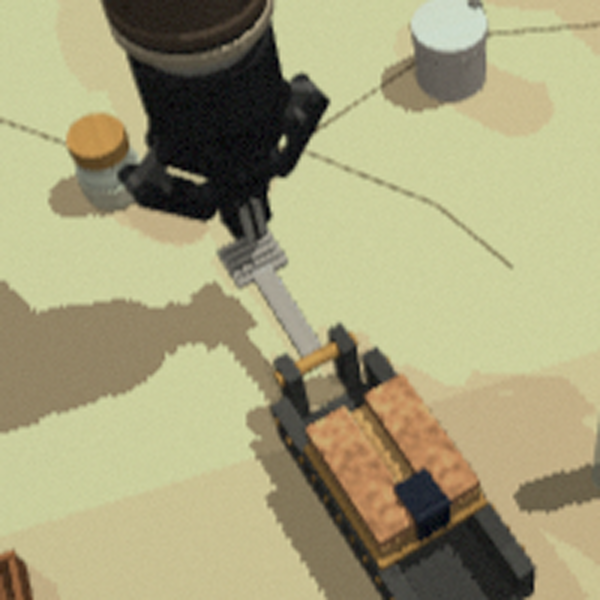

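The block has moved a second notch (clip now near (423,502)), and the lever is up again. Stroke 3 follows, ending with a higher retreat.

>>> jog_arm:
  targets:
    - [[0,0,-20],[0,0,0],0]
    - [[0,0,-30],[0,0,0],0]
    - [[0,0,-38],[0,0,0],0]
    - [[0,0,-46],[0,0,0],0]
    - [[0,0,-52],[0,0,0],0]
    - [[0,0,-56],[0,0,0],0]
    - [[0,0,-58],[0,0,0],0]
    - [[0,0,-60],[0,0,0],0]
    - [[0,0,-60],[0,0,0],0]
    - [[0,0,-60],[0,0,0],0]

```text
time_s: 7.75
position: [0.4936, -0.1549, 0.0368]
orientation: [0.001, 0.991, 0.136, 0.001]
ft_force: [-6.3, 2.1, 27.3]
finger_gap: 0.004
grip_force: 14.1
```

>>> jog_arm:
  targets:
    - [[0,0,15],[0,0,0],0]
    - [[0,0,35],[0,0,0],0]
    - [[0,0,55],[0,0,0],0]
    - [[0,0,80],[0,0,0],0]
    - [[0,0,110],[0,0,0],0]
    - [[0,0,120],[0,0,0],0]
    - [[0,0,120],[0,0,0],0]
    - [[0,0,120],[0,0,0],0]
    - [[0,0,120],[0,0,0],0]

```text
time_s: 8.88
position: [0.4918, -0.1548, 0.1533]
orientation: [-0.0, 0.991, 0.136, -0.001]
ft_force: [-0.1, 0.1, 0.0]
finger_gap: -0.002
grip_force: 0.0
```

```bash
python3 - <<'E'
from h import *
s=sense();print(s['time_s'],s['position'],s['ft_force'])
d=snap('scene','sc5')
im=d['frame'][120:320,150:350,::-1]
cv2.imwrite('pics/crop5.png',cv2.resize(im,None,fx=3,fy=3,interpolation=cv2.INTER_CUBIC))
# clip top centre (crop px) by ray at z=.078
for f,(u,v) in dict(sc2=(397,465),sc3=(408,485),sc4=(423,502)).items(): print(f,world(f,150+u/3,120+v/3,.078).round(4))
a=np.load('pics/sc1.npz')['frame'].astype(int);b=d['frame'].astype(int)
print('wood feed diff',abs(a-b)[150:300,385:460].mean())
E
```

```text
8.875 [ 0.49179904 -0.15475492  0.15325205] [-0.08392962  0.14140117  0.02265529]
sc2 [ 0.6677 -0.1212  0.078 ]
sc3 [ 0.6814 -0.1195  0.078 ]
sc4 [ 0.6941 -0.1153  0.078 ]
wood feed diff 12.889985185185186
```

View pics/crop5.png

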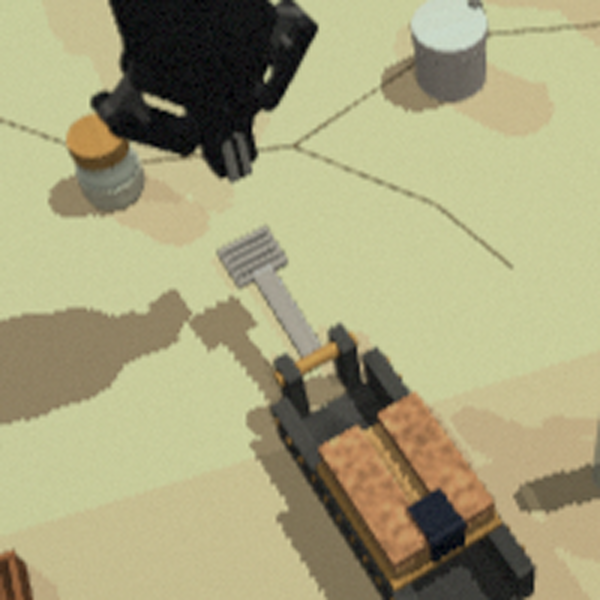

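The block is three notches on (clip near (438,522)), the lever is up and the arm is clear. I'll check the wood feed by depth, since its image difference may come from shadows or noise, then hand in.

```bash
python3 - <<'E'
from h import *
a=np.load('pics/sc1.npz');b=np.load('pics/sc5.npz')
D=abs(a['z_map']-b['z_map'])[150:300,385:460]
print(np.median(D),(D>.01).sum())
print(world('sc5',150+438/3,120+522/3,.078).round(4))
if (D>.01).sum()<300: print(hand_in())
E
```

```text
0.0014620721 117
[ 0.7082 -0.1117  0.078 ]
the job is handed in; nothing more can be done
None
```

The cork-faced block was advanced three notches with three full lever strokes; the lever is back up, the boxwood stage showed no movement on the depth check, and the job was handed in at about 9 s.

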